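# Return station: set the diverter, drop the battery pack, then the sensor case

## Task

Clear up after the recording session with the clear return station. First swing its red-knobbed diverter lever fully over so that the black battery pack, dropped in through the hopper, ends up in the blue charging tray; once it lies there, swing the lever fully over to the other side and drop the white sensor case through the hopper into the green wash tray. Always set the lever before a part enters the hopper, and leave the bottle, gel jar, mug, tape roll and mouse where they are.

Things in the scene. Friction and masses are not known exactly. Their poses are not given: they have to be found in the camera images.
- station: Fixed clear plastic return station with grey rims and legs. Origin: on the table under the hopper's centre; z up, x away from the side that carries the lever, y to the left of a person facing that side. Below the hopper, steep aluminium ramps lead left (+y) and right (-y) into the two trays. It reaches 157 mm to either side (y) up to 147 mm high, 88 mm above that; 92 mm front and back.
- hopper_mouth (a point): Centre of the open hopper mouth, at rim height, 255 mm above the table. The hopper is 152 mm (station x) by 160 mm (y) inside, and holds only the flap, whose top lies 5 mm below the rim when upright and 30 mm when fully over. Drop a part over the middle, its length along station x; it slides down by itself.
- lever (a joint): Angle of the diverter, rad: 0 upright, +0.7 leaning fully to station +y (left), -0.7 fully to -y (right), with stops. Starts near upright, -0.3 to 0.3. Lever and yellow flap are one piece: leaning to +y, the flap closes the left way, so parts fall into the tray at -y; leaning to -y, parts fall into the tray at +y. Stays where left; about 2 N at the knob moves it.
- lever_knob (a point): Centre of the red ball knob, 28 mm in diameter, on a steel rod 10 mm thick rising from the axle (station y = 0, 135 mm high). It swings at station x = -125 mm (45 mm from the hopper outside), 160 mm from the axle: 295 mm above the table upright, 257 mm at the stops. The rod can be pushed sideways with closed fingers, say with their tips 222 mm above the table.
- blue_tray: Blue charging tray under one of the two ramps, fixed; 170 mm (x) by 200 mm (y) by 45 mm high, wall and floor 5 mm. Origin: centre of its underside. It stands to the left or to the right of the station (150 mm from its middle), swapped with the green one from start to start.
- green_tray: Green wash tray, same size and origin, under the other ramp.
- pack: Black battery pack with a blue band, 90 mm (x) by 42 mm (y) by 30 mm high, 180 g or so, lying flat on the table. Origin: centre of its underside; x along its length.
- case: White sensor case with a green band across it and three silver discs on top, 80 mm (x) by 46 mm (y) by 26 mm high, 120 g or so, lying flat on the table. Origin: centre of its underside; x along its length.
- bottle: White bottle with a blue cap, 60 mm in diameter, 160 mm high; bystander. Origin: centre of its underside.
- gel_jar: Clear jar with an orange lid, 64 mm in diameter, 60 mm high; bystander. Origin: centre of its underside.
- mug: Blue mug, 80 mm in diameter, 90 mm high; bystander. Origin: centre of its underside.
- tape_roll: Roll of paper tape lying flat, 90 mm in diameter, 24 mm high; bystander. Origin: centre of its underside.
- mouse: Black computer mouse, about 80 mm long, 34 mm high; bystander. Origin: its underside.
Not all that is in view belongs to the job. Several things have the shape of the case; the one meant has the colours described above.

How it is judged (in metres and radians):
On the way, in this order (a step that is already met when the one before it is completed fails the run):
1. the battery pack is inside the hopper (z of pack in the frame of station between 0.11 and 0.22 m and x of pack in the frame of station between -0.08 and 0.08 m and y of pack in the frame of station between -0.082 and 0.082 m).
2. the battery pack lies still in the blue tray (x of pack in the frame of blue_tray between -0.08 and 0.08 m and y of pack in the frame of blue_tray between -0.095 and 0.095 m and height (world z) of pack below 0.055 m and linear speed of pack below 0.02 m/s), for 0.2 s.
3. the sensor case is inside the hopper (z of case in the frame of station between 0.11 and 0.22 m and x of case in the frame of station between -0.08 and 0.08 m and y of case in the frame of station between -0.082 and 0.082 m).
At the end, for the whole second after the job is handed in: The battery pack lies at rest in the blue tray and the sensor case at rest in the green tray (centre of each within the tray, its underside less than 55 mm above the table) (all of step 2 and x of case in the frame of green_tray between -0.08 and 0.08 m and y of case in the frame of green_tray between -0.095 and 0.095 m and height (world z) of case below 0.055 m and linear speed of case below 0.02 m/s); the robot touches nothing.
It fails at once if the battery pack is in the hopper while the lever is not fully over (within 0.15 rad of a stop) ((z of pack in the frame of station between 0.11 and 0.22 m and x of pack in the frame of station between -0.08 and 0.08 m and y of pack in the frame of station between -0.082 and 0.082 m) and value of joint lever between -0.55 and 0.55 rad).
It fails at once if the sensor case is in the hopper while the lever is not fully over (within 0.15 rad of a stop) ((z of case in the frame of station between 0.11 and 0.22 m and x of case in the frame of station between -0.08 and 0.08 m and y of case in the frame of station between -0.082 and 0.082 m) and value of joint lever between -0.55 and 0.55 rad).
It fails at once if the sensor case falls into the blue tray or the battery pack into the green one ((x of case in the frame of blue_tray between -0.08 and 0.08 m and y of case in the frame of blue_tray between -0.095 and 0.095 m and height (world z) of case below 0.055 m and linear speed of case below 0.02 m/s) or (x of pack in the frame of green_tray between -0.08 and 0.08 m and y of pack in the frame of green_tray between -0.095 and 0.095 m and height (world z) of pack below 0.055 m and linear speed of pack below 0.02 m/s)).
It fails at once if a bystander (bottle, jar, mug, tape roll, mouse) is shifted by more than 30 mm (distance of any of bottle, gel_jar, mug, tape_roll, mouse from where it was at the start of the episode above 0.03 m).
It also fails if it takes over 72 s, if anything falls off the work surface, if the arm or the gripper's body presses on something with over 40 N, if the wrist force passes 120 N, or if a joint passes its speed limit or range.

## Robot

A 7-joint arm with a two-finger parallel gripper is mounted at the origin on the work surface. World frame = base frame: x ahead of the robot, y to its left, z up, the work surface at z = 0. Lengths are in mm, angles in rad, forces in N, time in s.
With the tool pointing down it reaches from about 425 to 950 mm from the base axis. Payload 4.7 kg.
Tool frame: the origin (TCP) lies at the very end of the fingers, on their centre line; the grasp point (between the pads) lies 19 mm behind it; y points along the fingers, z is the direction in which the jaws open and shut, and the axes are right-handed (so a half turn about y gives the same grasp; the last joint's range is limited). The gripper opens to 87 mm and grips with 3 to 60 N. Pads are 19 mm wide; open, the fingers measure 117 mm over their backs; the gripper's body (75 mm by 190 mm) begins 51 mm behind the grasp point.
Start: joints at [-1.332, 0.469, -0.049, 1.532, 0.024, 1.141, -0.082], TCP at [178.57, 650.97, 222.573] pointing down, gripper open.
Joint ranges: [-2.59, 2.59], [-0.33, 1.99], [-1.39, 1.29], [0.1, 2.45], [-1.04, 4.18], [0.21, 1.99], [-2.66, 2.66]. Speed limits (rad/s): [2.57, 2.57, 3.14, 3.14, 3.14, 3.14, 3.14].

## Interface

Orientations are given as [roll, pitch, yaw] about the fixed x, y, z axes, in that order (R = Rz(yaw) Ry(pitch) Rx(roll)).
In Python, from rig import * gives the robot as it stands.
- The arm moves only by the shell command python3 -m creep 'ROWS'. ROWS is JSON, one flat list of numbers, 7 for each row, row after row: the turn, a rotation vector about the tool's x, y, z normalised to -1 to 1, where 1 is 180 degrees, then the shift along the tool's x, y, z normalised to -1 to 1, where 1 is 750 mm, then the opening, from 0 (shut) to 1 (fully open). In form: [rx, ry, rz, dx, dy, dz, claw, rx, ry, rz, dx, dy, dz, claw, ...]. A call has 1 to 12 rows; each row is the pose to reach, as a shift and turn from the pose commanded when the call began, along the tool's axes at that moment, turning the shorter way round; what a row does not reach only later rows make up. A row lasts 1/10 s, in which the tool goes at most 50 mm and 8.59 degrees, less where a joint would pass 70% of its speed; a pose out of reach is approached as far as the arm can. A call with a number of a shift or a turn outside -1 to 1 is refused whole. A call with a gripper value outside its range is refused whole. The fingers move at their own pace and stop on an object; the grip force is fixed at half the most. Time passes only in rows, so rows that repeat a pose let the fingers close. It gives the time, the measured TCP pose, the force and the opening at its end, in the units of the state.
- get_state(): the state, without advancing time (a new reading comes with each control period).
- get_image(name): name is "scene" or "top" or "wrist"; returns the picture (400x640x3 uint8, red, green, blue); there is no depth.
- camera_info(name): a dict with "fx", "fy", "cx", "cy" (pixels), "R" (3x3) and "t" (3): a world point X has camera coordinates R X + t. Camera axes: x right, y down, z forward; pixel columns grow to the right and rows downward; lengths in mm; the calibration is good to about 2 mm. The wrist camera is an equidistant fisheye: a pixel r from the principal point sees the ray r / f radians off the axis. A picture is of the moment at which its call begins: read the wrist's pose just before it. camera_info takes no time and is no camera call; for the wrist camera it gives the pose at the moment of the call.
- close_job(): hands the job in, once; it reports no verdict.
The state is a dict: "clock": time; "q": joint angles; "joint_vel": joint speeds; "tau": joint torques, N m; "eef_pos": TCP position; "orientation": TCP orientation; "force": force on the tool from outside, world axes, zero at the start; "torque": the same for the moment, N m; "finger_gap": finger opening in mm.
Only numpy, scipy, OpenCV 4.12 (cv2) and the standard library are available. Lean on these libraries where they do the work, as an engineer would, in place of code of your own. Each camera call takes 0.05 s, during which the arm holds its last target.

## Working session

There is one attempt and no reset: what is moved stays moved. The work goes in short steps, Python scripts to look and compute and a shell command to move; the robot and the scene stay as the last step left them, time stands still between calls to the robot, and variables do not carry over. Pictures are saved under pics/ and viewed, and the job is handed in when it is done.

```bash
ls; mkdir -p pics
python3 - <<'E'
from rig import *
import cv2
print(get_state())
for n in ("scene","top","wrist"):
    c=camera_info(n); print(n,c)
    im=get_image(n); cv2.imwrite(f"pics/{n}0.png",im[:,:,::-1])
E
```

```text
pics
{'clock': 0.0, 'q': array([-1.33190008,  0.46944068, -0.04861248,  1.53367403,  0.02411101,
        1.14098893, -0.08228605]), 'joint_vel': array([ 1.63119524e-05, -7.07321754e-04, -1.16417697e-03, -1.82564957e-03,
       -2.46233978e-04, -3.36542444e-04, -2.19577109e-04]), 'tau': array([-5.84886857e-04, -5.07974231e+01, -8.09376128e-02, -2.36167735e+01,
       -6.13719458e-02,  3.80366296e-02,  1.85822987e-04]), 'eef_pos': array([178.43608375, 650.37712134, 221.50842474]), 'orientation': array([-1.57271982e+00, -7.18304200e-05, -2.67730790e-01]), 'force': array([0.27505269, 0.13691749, 0.28324605]), 'torque': array([-0.01427755,  0.02010616, -0.04927139]), 'finger_gap': 87.12503026491085}
scene {'fx': 409.8708346423517, 'fy': 409.8708346423517, 'cx': 322.73566884553395, 'cy': 197.29938391329526, 'R': array([[-0.76314077,  0.64604705,  0.01547158],
       [ 0.53887799,  0.64939721, -0.53655733],
       [-0.35668848, -0.40113148, -0.84372203]]), 't': array([ 507.6656537 , -145.35508047, 1408.40805572])}
top {'fx': 406.10920309354657, 'fy': 406.10920309354657, 'cx': 318.4713628070696, 'cy': 200.23789787020868, 'R': array([[ 0.02946832, -0.99955385, -0.00487078],
       [-0.99883768, -0.02926056, -0.03830287],
       [ 0.03814326,  0.00599384, -0.9992543 ]]), 't': array([-112.79314818,  583.46051572, 1529.92826168])}
wrist {'fx': 309.70691628693146, 'fy': 309.70691628693146, 'cx': 318.03111742609076, 'cy': 202.31156471106314, 'R': array([[ 0.26354078,  0.96464605, -0.00206109],
       [ 0.93611617, -0.25522945,  0.2419596 ],
       [ 0.23287933, -0.06569565, -0.97028413]]), 't': array([-673.56587284,  -30.2851432 ,  387.78043276])}
```

View pics/top0.png

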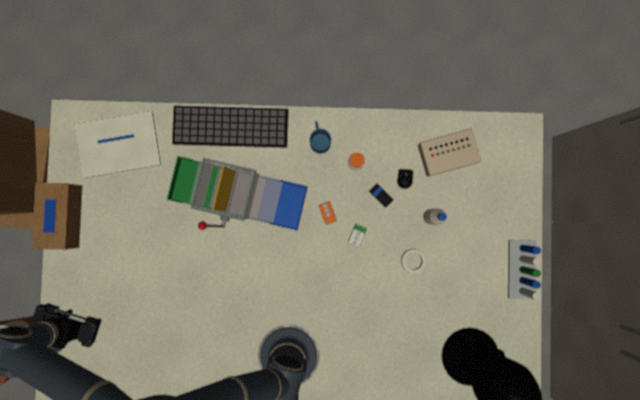

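View pics/scene0.png

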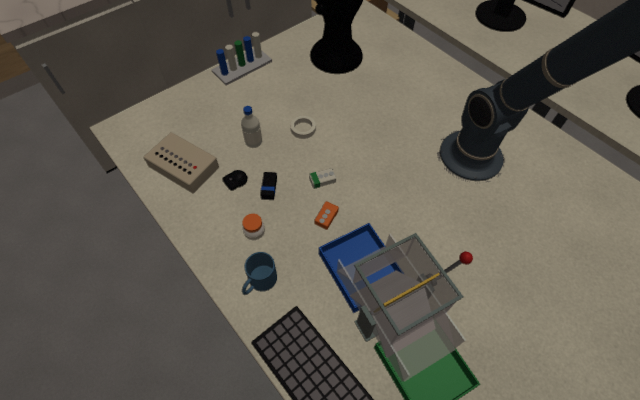

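View pics/wrist0.png

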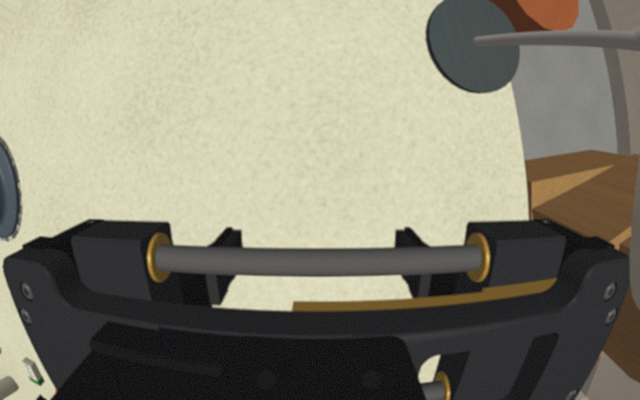

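Run:
```python
import cv2,numpy as np
a=cv2.imread('pics/top0.png'); s=cv2.imread('pics/scene0.png')
A=cv2.resize(a[165:255,310:430],None,fx=6,fy=6,interpolation=cv2.INTER_CUBIC)
B=cv2.resize(a[150:240,160:310],None,fx=5,fy=5,interpolation=cv2.INTER_CUBIC)
C=cv2.resize(s[155:245,220:350],None,fx=6,fy=6,interpolation=cv2.INTER_CUBIC)
D=cv2.resize(s[220:400,310:490],None,fx=3.3,fy=3.3,interpolation=cv2.INTER_CUBIC)
for n,i in zip('ABCD',(A,B,C,D)): cv2.imwrite(f'pics/crop{n}.png',i); print(i.shape)
```

```text
(540, 720, 3)
(450, 750, 3)
(540, 780, 3)
(594, 594, 3)
```

View pics/cropA.png

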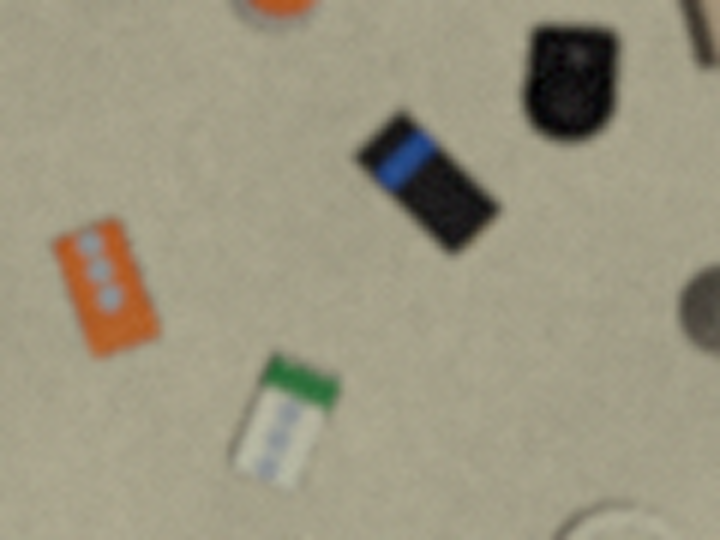

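View pics/cropB.png

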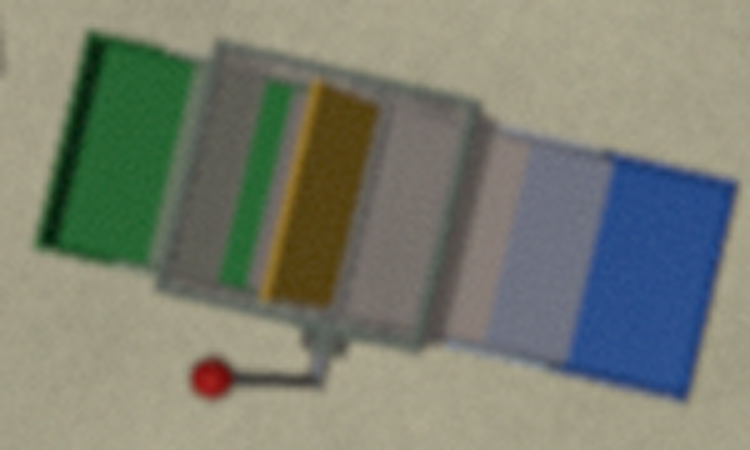

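View pics/cropC.png

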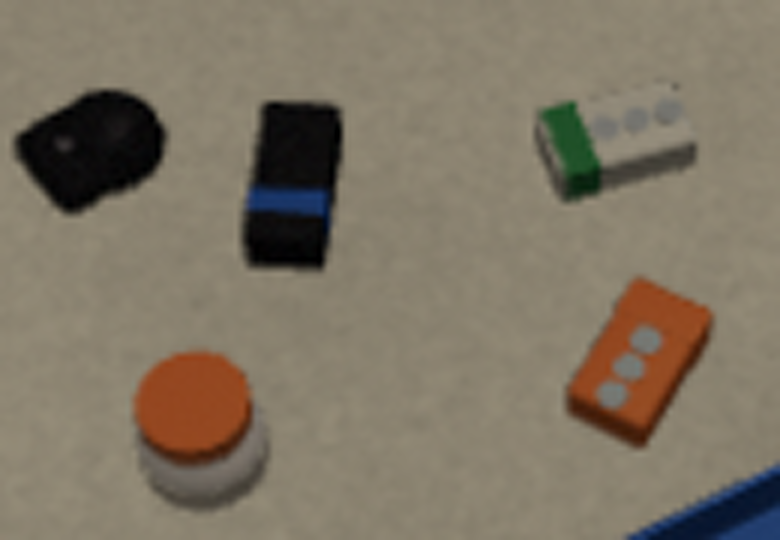

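View pics/cropD.png

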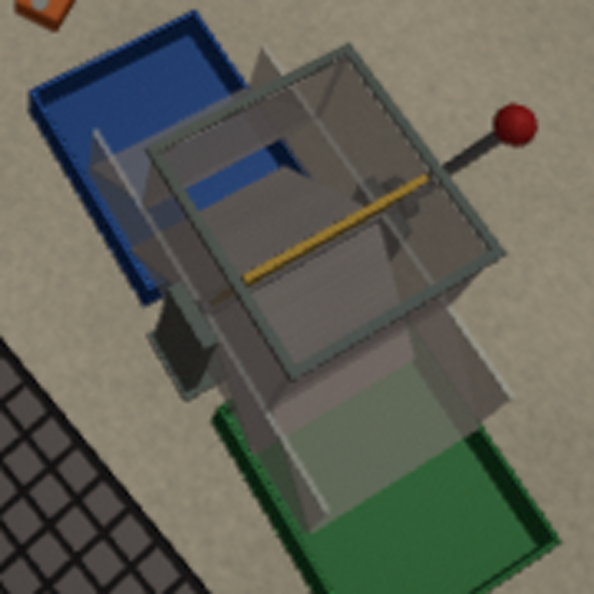

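```bash
cat > h.py <<'E'
from rig import *
import numpy as np, cv2
from scipy.spatial.transform import Rotation as Ro
def ray(n,uv,z):
    c=camera_info(n); R=np.array(c['R']);t=np.array(c['t'])
    d=R.T@np.array([(uv[0]-c['cx'])/c['fx'],(uv[1]-c['cy'])/c['fy'],1]); o=-R.T@t
    return (o+d*(z-o[2])/d[2])[:3]
def proj(n,X):
    c=camera_info(n); p=np.array(c['R'])@X+c['t']; return c['fx']*p[0]/p[2]+c['cx'],c['fy']*p[1]/p[2]+c['cy']
E
python3 - <<'E'
from h import *
def f(name,n,pts,k,off,z):
    P=np.array([ray(n,np.array(p)/k+off,z)[:2] for p in pts]); d=np.diff(np.r_[P,P[:1]],axis=0)
    print(name,n,P.round().tolist(),'c',P.mean(0).round(1),'len',np.linalg.norm(d,axis=1).round(),'ang',np.degrees(np.arctan2(d[:,1],d[:,0])).round(1))
A=np.array([310,165])-.5+.5/6; B=np.array([160,150])-.4; C=np.array([220,155])-.5+.5/6; D=np.array([310,220])-.35
f('pack','top',[(403,108),(500,208),(455,255),(355,157)],6,A,30)
f('case','top',[(278,352),(342,377),(296,490),(233,462)],6,A,26)
f('pack','scene',[(264,102),(341,106),(324,230),(246,223)],6,C,30)
f('case','scene',[(540,108),(677,86),(694,148),(566,200)],6,C,26)
f('rim','top',[(218,38),(481,102),(425,348),(157,290)],5,B,255)
f('rim','scene',[(150,152),(348,45),(504,254),(294,378)],3.3,D,255)
f('green','top',[(90,32),(38,245)],5,B,45)
f('blue','top',[(737,183),(688,400)],5,B,45)
uv1=np.array((211,378))/5+B; uv2=np.array((515,125))/3.3+D
best=min((np.linalg.norm(ray('top',uv1,z)-ray('scene',uv2,z)),z) for z in np.arange(240,310))
print(best,ray('top',uv1,best[1]),ray('scene',uv2,best[1]))
E
```

```text
pack top [[658.0, -312.0], [598.0, -374.0], [568.0, -347.0], [627.0, -283.0]] c [ 612.6 -329.1] len [87. 41. 87. 43.] ang [-134.4  137.8   47.1  -42.8]
case top [[504.0, -238.0], [489.0, -279.0], [418.0, -252.0], [435.0, -212.0]] c [ 461.5 -245.4] len [43. 76. 43. 74.] ang [-109.7  159.3   67.8  -20.8]
pack scene [[598.0, -375.0], [568.0, -347.0], [622.0, -289.0], [651.0, -318.0]] c [ 609.6 -332.1] len [41. 80. 41. 78.] ang [ 136.7   46.9  -45.8 -132.7]
case scene [[485.0, -280.0], [418.0, -244.0], [438.0, -207.0], [512.0, -225.0]] c [ 463. -239.] len [76. 42. 76. 61.] ang [ 151.6   61.6  -13.6 -116.4]
rim top [[705.0, 277.0], [668.0, 107.0], [510.0, 137.0], [542.0, 309.0]] c [606.1 207.4] len [174. 161. 176. 166.] ang [-102.   169.2   79.5  -11.3]
rim scene [[671.0, 112.0], [508.0, 142.0], [543.0, 311.0], [704.0, 278.0]] c [606.4 210.5] len [165. 172. 164. 169.] ang [ 169.5   78.5  -11.5 -101.2]
green top [[735.0, 435.0], [575.0, 466.0]] c [654.9 450.5] len [163. 163.] ang [168.7 -11.3]
blue top [[636.0, -52.0], [474.0, -20.0]] c [555.2 -36. ] len [165. 165.] ang [169. -11.]
(np.float64(1.09523645440044), np.int64(293)) [487.87026983 261.49020467 293.        ] [488.25673553 260.46541828 293.        ]
```

```bash
cat >> h.py <<'E'
S0=np.array([606.,209.]); SY=np.radians(-11.3)
def st(x,y):
    c,s=np.cos(SY),np.sin(SY); return S0+[c*x-s*y,s*x+c*y]
def to(xy,z,yawdeg):
    s=get_state(); R=Ro.from_euler('xyz',s['orientation']); T=Ro.from_euler('xyz',[-np.pi/2,0,np.radians(yawdeg)])
    r=(R.inv()*T).as_rotvec()/np.pi; d=R.inv().apply(np.array([*xy,z])-s['eef_pos'])/750
    print('at',s['eef_pos'].round(1),np.degrees(s['orientation']).round(1),'->',np.round([*xy,z],1),'row',np.r_[r,d].round(4).tolist(), 'rows',np.ceil(max(np.linalg.norm(d)*15,np.linalg.norm(r)*180/8.59)))
E
python3 -c "
from h import *
to([178,651],345,-15)
to(st(-125,-45),345,-101.3)
to(st(-125,-45),242,-101.3)"
```

```text
at [178.5 650.5 221.8] [-90.1  -0.  -15.3] -> [178 651 345] row [0.0005, -0.0019, 0.0, -0.0008, -0.1643, 0.0002] rows 3.0
at [178.5 650.5 221.8] [-90.1  -0.  -15.3] -> [474.6 189.4 345. ] row [0.0004, 0.4775, 0.0004, 0.5435, -0.1636, -0.4887] rows 12.0
at [178.5 650.5 221.8] [-90.1  -0.  -15.3] -> [474.6 189.4 242. ] row [0.0004, 0.4775, 0.0004, 0.5434, -0.0263, -0.4885] rows 11.0
```

```bash
python3 -m creep '[0,0,0,0,-0.164,0,0, 0,0.05,0,0.02,-0.164,-0.02,0, 0,0.4775,0,0.5435,-0.1636,-0.4887,0, 0,0.4775,0,0.5435,-0.1636,-0.4887,0, 0,0.4775,0,0.5435,-0.1636,-0.4887,0, 0,0.4775,0,0.5435,-0.1636,-0.4887,0, 0,0.4775,0,0.5435,-0.1636,-0.4887,0, 0,0.4775,0,0.5435,-0.1636,-0.4887,0, 0,0.4775,0,0.5435,-0.1636,-0.4887,0, 0,0.4775,0,0.5435,-0.1636,-0.4887,0, 0,0.4775,0,0.5435,-0.1636,-0.4887,0, 0,0.4775,0,0.5435,-0.1636,-0.4887,0]'; python3 -c "
from h import *
to(st(-125,-45),345,-101.3)"
```

```text
clock: 1.35
eef_pos: [456.4, 216.9, 343.8]
orientation: [-1.571, 0.001, -1.77]
force: [0.4, 1.1, -0.7]
finger_gap: 2.8
at [456.4 216.9 343.8] [ -90.     0.  -101.4] -> [474.6 189.4 345. ] row [0.0, -0.0007, -0.0002, 0.0312, -0.0017, 0.0311] rows 1.0
```

```bash
python3 -m creep '[0,0,0,0.031,0,0.031,0, 0,0,0,0.031,0,0.031,0, 0,0,0,0.031,0.136,0.031,0, 0,0,0,0.031,0.136,0.031,0, 0,0,0,0.031,0.136,0.031,0, 0,0,0,0.031,0.136,0.031,0]'; python3 -c "
from h import *
to(st(-125,-45),242,-101.3)
to(st(-125,20),242,-101.3)
to(st(-125,82),242,-101.3)
for n in ('top','scene'): cv2.imwrite(f'pics/{n}1.png',get_image(n)[:,:,::-1])
s=cv2.imread('pics/scene1.png')[200:400,300:560]; cv2.imwrite('pics/s1c.png',cv2.resize(s,None,fx=3,fy=3))"
```

```text
clock: 1.95
eef_pos: [473.8, 192.1, 241.8]
orientation: [-1.572, -0.001, -1.767]
force: [0.2, 0.6, 1.1]
finger_gap: 0.2
at [473.8 192.1 241.8] [-9.010e+01 -1.000e-01 -1.012e+02] -> [474.6 189.4 242. ] row [0.0003, 0.0003, 0.0003, 0.0034, -0.0003, 0.0018] rows 1.0
at [473.8 192.1 241.8] [-9.010e+01 -1.000e-01 -1.012e+02] -> [487.3 253.1 242. ] row [0.0003, 0.0003, 0.0003, -0.0832, -0.0003, 0.0019] rows 2.0
at [473.8 192.1 241.8] [-9.010e+01 -1.000e-01 -1.012e+02] -> [499.5 313.9 242. ] row [0.0003, 0.0003, 0.0003, -0.1659, -0.0004, 0.002] rows 3.0
```

View pics/s1c.png

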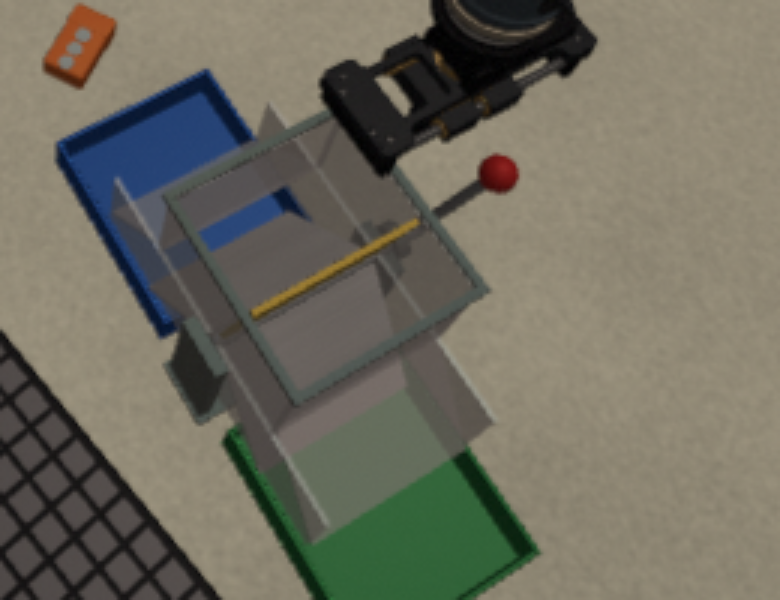

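The gripper sits right (-y) of the rod, clear of knob (crop 498,172) and above the rim. Now I push toward +y in small steps.

```bash
python3 -m creep '[0,0,0,-0.025,0,0.002,0, 0,0,0,-0.05,0,0.002,0, 0,0,0,-0.075,0,0.002,0, 0,0,0,-0.1,0,0.002,0, 0,0,0,-0.125,0,0.002,0, 0,0,0,-0.145,0,0.002,0, 0,0,0,-0.16,0,0.002,0, 0,0,0,-0.166,0,0.002,0, 0,0,0,-0.166,0,0.002,0, 0,0,0,-0.166,0,0.002,0]'; python3 -c "
from h import *
to(st(-125,-50),242,-101.3)
for n in ('top','scene'): cv2.imwrite(f'pics/{n}2.png',get_image(n)[:,:,::-1])
s=cv2.imread('pics/scene2.png')[200:400,300:560]; cv2.imwrite('pics/s2c.png',cv2.resize(s,None,fx=3,fy=3))
s=cv2.imread('pics/top2.png')[150:250,160:310]; cv2.imwrite('pics/t2c.png',cv2.resize(s,None,fx=4,fy=4))"
```

```text
clock: 3.05
eef_pos: [498.6, 308.1, 241.0]
orientation: [-1.575, -0.01, -1.771]
force: [-5.2, -12.2, 4.7]
finger_gap: 0.7
at [498.6 308.1 241. ] [ -90.3   -0.6 -101.5] -> [473.6 184.5 242. ] row [0.0014, -0.0009, 0.0032, 0.1681, 0.0004, 0.0001] rows 3.0
```

View pics/s2c.png

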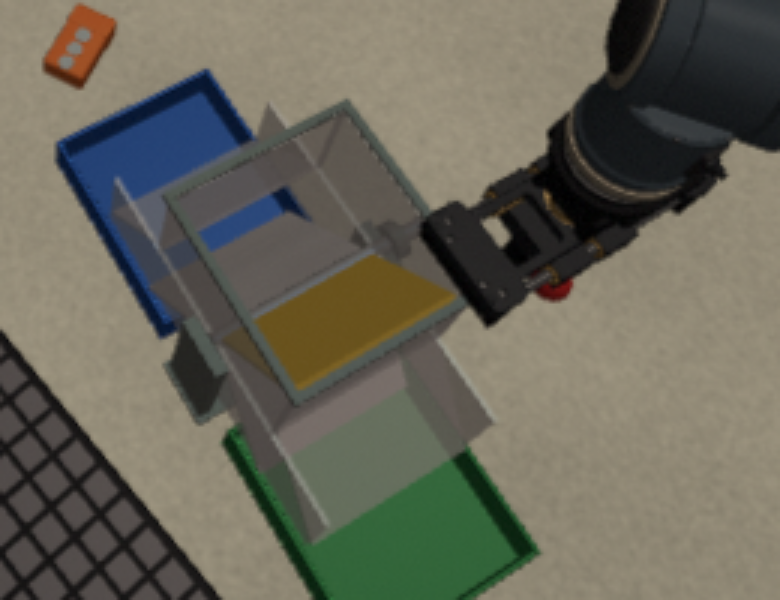

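View pics/t2c.png

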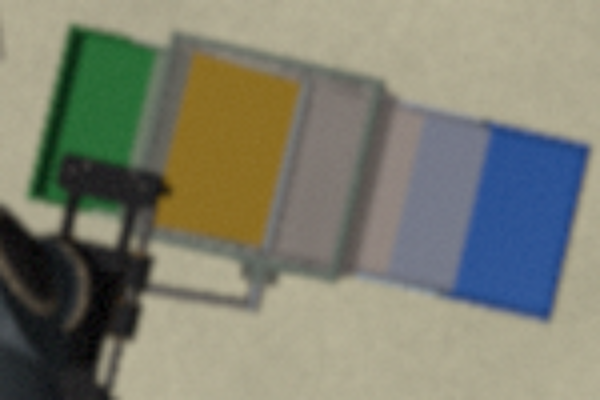

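The flap lies over to the green side, and the 13 N resistance means the stop. I back off and verify.

```bash
python3 -m creep '[0,0,0,0.05,0,0,0, 0,0,0,0.12,0,0,0, 0,0,0,0.168,-0.03,0,0, 0,0,0,0.2,-0.14,0,0.75, 0,0,0,0.2,-0.14,0,0.75, 0,0,0,0.25,-0.14,0,0.75, 0,0,0,0.25,-0.14,0,0.75]'
python3 - <<'E'
from h import *
to([611,-331],250,-133.5)
for n in ('top','scene'): cv2.imwrite(f'pics/{n}3.png',get_image(n)[:,:,::-1])
out=[]
for n in ('top','scene'):
    im=cv2.imread(f'pics/{n}3.png').astype(int); m=(im[...,2]>100)&(im[...,1]<50)&(im[...,0]<60)
    N,l,stt,c=cv2.connectedComponentsWithStats(m.astype(np.uint8))
    i=1+np.argmax(stt[1:,4]); out.append(c[i]); print(n,c[i],stt[i])
b=min((np.linalg.norm(ray('top',out[0],z)-ray('scene',out[1],z)),z) for z in np.arange(230,310))
P=ray('top',out[0],b[1]);d=P[:2]-S0; print(b,P, d@[np.cos(SY),np.sin(SY)], d@[-np.sin(SY),np.cos(SY)])
E
```

```text
clock: 3.85
eef_pos: [464.0, 125.3, 348.6]
orientation: [-1.568, 0.003, -1.775]
force: [-0.5, -0.6, 0.3]
finger_gap: 24.5
at [464.  125.3 348.6] [-8.980e+01  1.000e-01 -1.017e+02] -> [ 611 -331  250] row [-0.0007, 0.1767, -0.001, 0.5564, 0.131, 0.3149] rows 10.0
top [181.74193548 219.35483871] [179 217   7   6  31]
scene [485.60344828 291.86206897] [482 287   9  10  58]
(np.float64(2.854516172360143), np.int64(266)) [503.58945805 333.6484413  266.        ] -124.84966008075199 102.16513788455896
```

Knob is at station y ≈ 102 mm (stop: 103), so the lever is fully over. Now above the pack.

```bash
python3 -m creep '[0,0.1767,0,0.5564,0.131,0.3149,0.75, 0,0.1767,0,0.5564,0.131,0.3149,0.75, 0,0.1767,0,0.5564,0.131,0.3149,0.75, 0,0.1767,0,0.5564,0.131,0.3149,0.75, 0,0.1767,0,0.5564,0.131,0.3149,0.75, 0,0.1767,0,0.5564,0.131,0.3149,0.75, 0,0.1767,0,0.5564,0.131,0.3149,0.75, 0,0.1767,0,0.5564,0.131,0.3149,0.75, 0,0.1767,0,0.5564,0.131,0.3149,0.75, 0,0.1767,0,0.5564,0.131,0.3149,0.75, 0,0.1767,0,0.5564,0.131,0.3149,0.75, 0,0.1767,0,0.5564,0.131,0.3149,0.75]'
python3 - <<'E'
from h import *
to([611,-331],150,-133.5)
print(camera_info('wrist'))
cv2.imwrite(f'pics/w4.png',get_image('wrist')[:,:,::-1])
E
```

```text
clock: 5.15
eef_pos: [613.7, -325.5, 246.4]
orientation: [-1.573, -0.001, -2.323]
force: [-0.2, 0.9, 0.1]
finger_gap: 64.9
at [ 613.7 -325.5  246.4] [ -90.1   -0.  -133.1] -> [ 611 -331  150] row [0.0008, 0.0022, 0.0002, 0.0077, 0.1285, 0.0027] rows 2.0
{'fx': 309.70691628693146, 'fy': 309.70691628693146, 'cx': 318.03111742609076, 'cy': 202.31156471106314, 'R': array([[ 0.7307617 , -0.68262798, -0.00252415],
       [-0.66167945, -0.70923547,  0.24323929],
       [-0.16783217, -0.17607978, -0.96996303]]), 't': array([-670.84764255,  139.95112937,  456.38954075])}
```

View pics/w4.png

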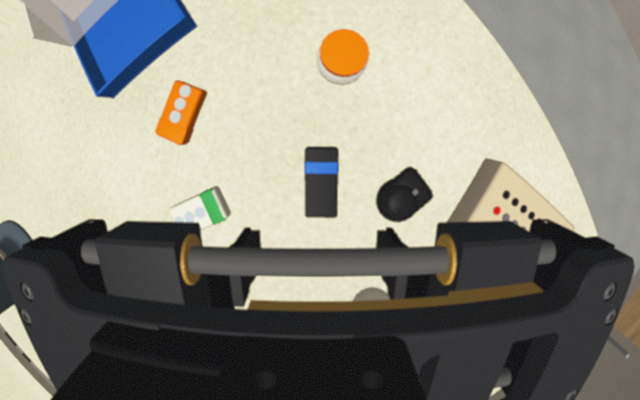

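```bash
cat >> h.py <<'E'
def wray(uv,z,c):
    u=(np.array(uv)-[c['cx'],c['cy']]); r=np.hypot(*u); th=r/c['fx']
    d=np.array([*(u/r*np.sin(th)),np.cos(th)]); R=np.array(c['R']); d=R.T@d; o=-R.T@np.array(c['t'])
    return o+d*(z-o[2])/d[2]
def quad(name,pts,z,c):
    P=np.array([wray(p,z,c)[:2] for p in pts]); d=np.diff(np.r_[P,P[:1]],axis=0)
    print(name,P.round().tolist(),'c',P.mean(0).round(1),'len',np.linalg.norm(d,axis=1).round(),'ang',np.degrees(np.arctan2(d[:,1],d[:,0])).round(1))
E
python3 - <<'E'
from h import *
a=cv2.imread('pics/w4.png')
cv2.imwrite('pics/w4c.png',cv2.resize(a[130:240,150:360],None,fx=3.8,fy=3.8,interpolation=cv2.INTER_CUBIC))
E
```

```text
(no output)
```

View pics/w4c.png

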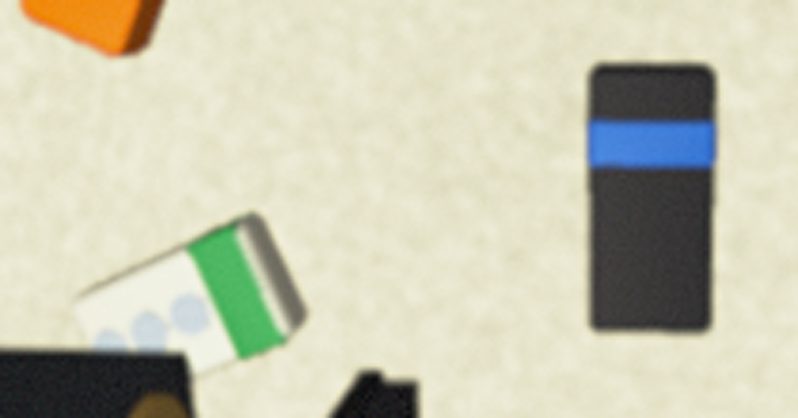

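Run:
```python
from h import *
c=camera_info('wrist')
k=lambda p:(np.array(p)+.5)/3.8-.5+[150,130]
quad('pack',[k(p) for p in [(590,65),(714,65),(711,330),(590,330)]],30,c)
quad('case',[k(p) for p in [(238,222),(290,338),(195,377),(76,296)]],26,c)
```

```text
pack [[631.0, -284.0], [660.0, -311.0], [600.0, -375.0], [570.0, -348.0]] c [ 614.9 -329.4] len [40. 88. 41. 88.] ang [ -42.9 -132.9  137.1   46.6]
case [[506.0, -238.0], [489.0, -279.0], [451.0, -264.0], [438.0, -212.0]] c [ 471.1 -248.4] len [44. 41. 54. 72.] ang [-111.9  158.8  103.5  -21.3]
```

Run:
```python
from h import *
to([614,-329.5],60,-133)
to([614,-329.5],4,-133)
```

```text
at [ 614.  -324.3  247.1] [ -90.1    0.  -133. ] -> [ 614.  -329.5   60. ] row [0.0006, -0.0, -0.0001, 0.0052, 0.2495, 0.0052] rows 4.0
at [ 614.  -324.3  247.1] [ -90.1    0.  -133. ] -> [ 614.  -329.5    4. ] row [0.0006, -0.0, -0.0001, 0.0053, 0.3241, 0.0053] rows 5.0
```

```bash
python3 -m creep '[0,0,0,0.005,0.25,0.005,0.75, 0,0,0,0.005,0.25,0.005,0.75, 0,0,0,0.005,0.25,0.005,0.75, 0,0,0,0.005,0.25,0.005,0.75, 0,0,0,0.005,0.25,0.005,0.75, 0,0,0,0.005,0.25,0.005,0.75]';  python3 - <<'E'
from h import *
to([614,-329.5],4,-133)
E
```

```text
clock: 5.8
eef_pos: [614.5, -329.7, 61.7]
orientation: [-1.57, 0.001, -2.321]
force: [0.1, -1.1, 0.7]
finger_gap: 65.6
at [ 614.5 -329.7   61.7] [ -90.    0. -133.] -> [ 614.  -329.5    4. ] row [-0.0001, 0.0002, -0.0003, 0.0003, 0.077, -0.0007] rows 2.0
```

```bash
python3 -m creep '[0,0,0,0,0.05,0,0.75, 0,0,0,0,0.076,0,0.75, 0,0,0,0,0.076,0,0.75, 0,0,0,0,0.076,0,0, 0,0,0,0,0.076,0,0, 0,0,0,0,0.076,0,0, 0,0,0,0,0.076,0,0, 0,0,0,0,0.076,0,0]';  python3 -m creep '[0,0,0,0,-0.05,0,0, 0,0,0,0,-0.12,0,0, 0,0,0,0,-0.19,0,0, 0,0,0,0,-0.26,0,0, 0,0,0,0,-0.33,0,0, 0,0,0,0,-0.4,0,0, 0,0,0,0,-0.45,0,0, 0,0,0,0,-0.45,0,0]'
python3 - <<'E'
from h import *
to(st(0,-5),345,-11.3)
to(st(0,-5),250,-11.3)
cv2.imwrite(f'pics/w5.png',get_image('wrist')[:,:,::-1])
E
```

```text
clock: 6.6
eef_pos: [613.6, -331.5, 5.0]
orientation: [-1.57, 0.001, -2.323]
force: [-1.8, 1.4, 5.5]
finger_gap: 41.5
clock: 7.4
eef_pos: [615.1, -334.1, 349.7]
orientation: [-1.557, 0.003, -2.323]
force: [-0.5, -1.0, -2.1]
finger_gap: 41.5
at [ 615.1 -334.1  349.7] [ -89.2    0.2 -133.1] -> [605.  204.1 345. ] row [-0.0037, -0.6767, 0.004, -0.5146, 0.0011, -0.5003] rows 15.0
at [ 615.1 -334.1  349.7] [ -89.2    0.2 -133.1] -> [605.  204.1 250. ] row [-0.0037, -0.6767, 0.004, -0.5142, 0.1277, -0.502] rows 15.0
```

View pics/w5.png

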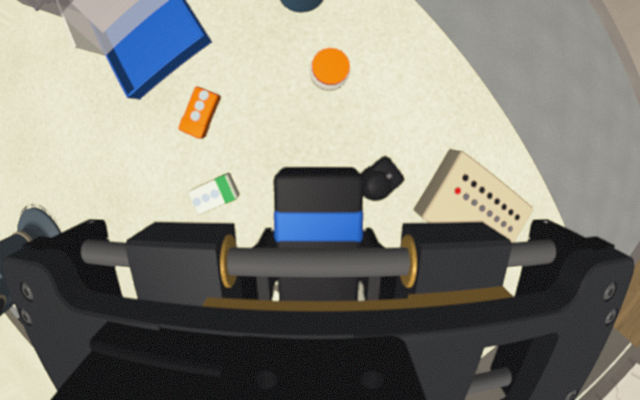

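The pack (pixels 275–362, 170–240) is held centrally at a 41.5 mm gap, and the mouse is untouched. Next I carry it over the hopper.

```bash
python3 -m creep '[0,-0.6767,0,-0.5146,0,-0.5,0, 0,-0.6767,0,-0.5146,0,-0.5,0, 0,-0.6767,0,-0.5146,0,-0.5,0, 0,-0.6767,0,-0.5146,0,-0.5,0, 0,-0.6767,0,-0.5146,0,-0.5,0, 0,-0.6767,0,-0.5146,0,-0.5,0, 0,-0.6767,0,-0.5146,0,-0.5,0, 0,-0.6767,0,-0.5146,0,-0.5,0, 0,-0.6767,0,-0.5146,0,-0.5,0, 0,-0.6767,0,-0.5146,0,-0.5,0, 0,-0.6767,0,-0.5146,0,-0.5,0, 0,-0.6767,0,-0.5146,0,-0.5,0]'
python3 - <<'E'
from h import *
to(st(0,-5),335,-11.3)
E
```

```text
clock: 8.65
eef_pos: [600.0, 216.0, 337.5]
orientation: [-1.572, 0.007, -0.504]
force: [-0.8, -0.7, -2.9]
finger_gap: 41.5
at [600.  216.  337.5] [-90.    0.4 -28.9] -> [605.  204.1 335. ] row [-0.0001, -0.0977, -0.0023, 0.0136, 0.0032, -0.0107] rows 3.0
```

```bash
python3 -m creep '[0,-0.0977,-0.002,0.0136,0.003,-0.0107,0, 0,-0.0977,-0.002,0.0136,0.003,-0.0107,0, 0,-0.0977,-0.002,0.0136,0.003,-0.0107,0, 0,-0.0977,-0.002,0.0136,0.003,-0.0107,0, 0,-0.0977,-0.002,0.0136,0.003,-0.0107,0]'
python3 - <<'E'
from h import *
to(st(0,-5),248,-11.3)
for n in ('top','scene'): cv2.imwrite(f'pics/{n}6.png',get_image(n)[:,:,::-1])
s=cv2.imread('pics/scene6.png')[150:400,270:560]; cv2.imwrite('pics/s6c.png',cv2.resize(s,None,fx=2.4,fy=2.4))
E
```

```text
clock: 9.15
eef_pos: [607.6, 194.9, 338.1]
orientation: [-1.572, -0.005, -0.218]
force: [-0.3, 0.1, -2.1]
finger_gap: 41.8
at [607.6 194.9 338.1] [-90.1  -0.3 -12.5] -> [605.  204.1 248. ] row [0.0005, -0.0065, 0.0015, -0.0065, 0.1201, 0.0114] rows 2.0
```

View pics/s6c.png

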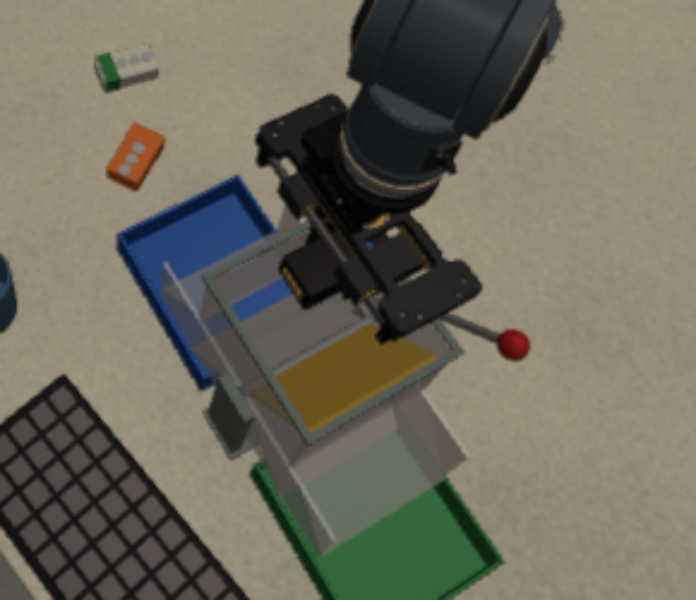

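The pack is held over the hopper with its length along station x. The lever is still over to the green side, with the knob at crop (513,345). Lowering and centring.

```bash
python3 -m creep '[0,-0.006,0,-0.0065,0.04,0.0114,0, 0,-0.006,0,-0.0065,0.08,0.0114,0, 0,-0.006,0,-0.0065,0.12,0.0114,0, 0,-0.006,0,-0.0065,0.12,0.0114,0, 0,-0.006,0,-0.0065,0.12,0.0114,0, 0,-0.006,0,-0.0065,0.12,0.0114,0]'
python3 - <<'E'
from h import *
to(st(0,-5),248,-11.3)
to(st(0,-5),345,-11.3)
E
```

```text
clock: 9.85
eef_pos: [606.9, 204.2, 251.3]
orientation: [-1.57, -0.009, -0.198]
force: [-0.3, 0.0, -1.8]
finger_gap: 41.8
at [606.9 204.2 251.3] [-89.9  -0.5 -11.3] -> [605.  204.1 248. ] row [-0.0003, -0.0001, 0.003, -0.0025, 0.0044, -0.0007] rows 1.0
at [606.9 204.2 251.3] [-89.9  -0.5 -11.3] -> [605.  204.1 345. ] row [-0.0003, -0.0001, 0.003, -0.0012, -0.1249, -0.0005] rows 2.0
```

Release, then lift.

```bash
python3 -m creep '[0,0,0,0,0,0,0.8, 0,0,0,0,0,0,0.8, 0,0,0,0,0,0,0.8, 0,0,0,0,0,0,0.8, 0,0,0,0,0,0,0.8, 0,0,0,0,-0.06,0,0.8, 0,0,0,0,-0.125,0,0.8, 0,0,0,0,-0.125,0,0.8, 0,0,0,0,-0.125,0,0.8, 0,0,0,0,-0.125,0,0.8]'
python3 - <<'E'
from h import *
to(st(-125,150),345,-101.3)
for n in ('top','scene'): cv2.imwrite(f'pics/{n}7.png',get_image(n)[:,:,::-1])
s=cv2.imread('pics/scene7.png')[150:400,270:560]; cv2.imwrite('pics/s7c.png',cv2.resize(s,None,fx=2.4,fy=2.4))
s=cv2.imread('pics/top7.png')[150:250,160:310]; cv2.imwrite('pics/t7c.png',cv2.resize(s,None,fx=4,fy=4))
E
```

```text
clock: 10.85
eef_pos: [604.4, 203.9, 341.5]
orientation: [-1.573, -0.004, -0.197]
force: [0.0, 0.8, -0.0]
finger_gap: 69.8
at [604.4 203.9 341.5] [-90.1  -0.2 -11.3] -> [512.8 380.6 345. ] row [-0.0005, 0.5, 0.0016, -0.1658, -0.0059, 0.207] rows 11.0
```

View pics/s7c.png

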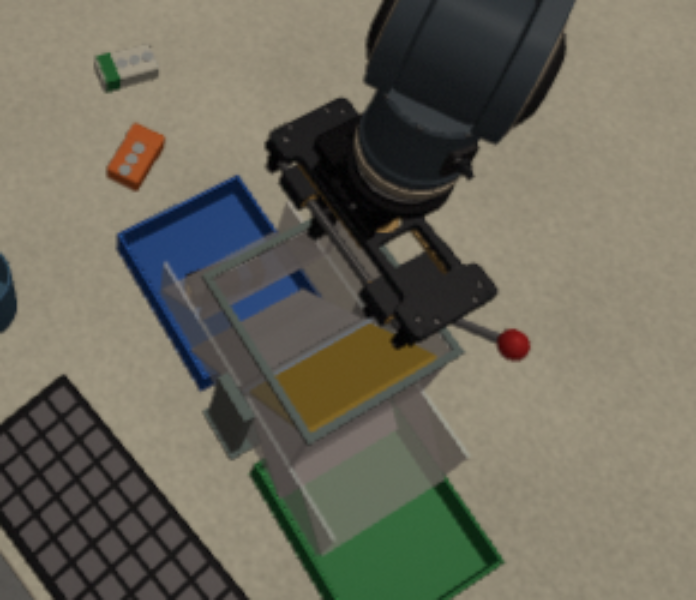

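View pics/t7c.png

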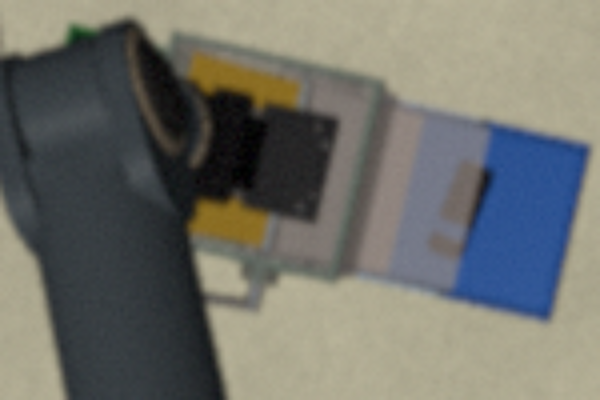

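The pack is at the end of the right-hand ramp at top-crop (465,205), seen through the clear cover. I move to the far side of the lever and look again before touching it.

```bash
python3 -m creep '[0,0.5,0,-0.1658,-0.006,0.207,0, 0,0.5,0,-0.1658,-0.006,0.207,0, 0,0.5,0,-0.1658,-0.006,0.207,0, 0,0.5,0,-0.1658,-0.006,0.207,0, 0,0.5,0,-0.1658,-0.006,0.207,0, 0,0.5,0,-0.1658,-0.006,0.207,0, 0,0.5,0,-0.1658,-0.006,0.207,0, 0,0.5,0,-0.1658,-0.006,0.207,0, 0,0.5,0,-0.1658,-0.006,0.207,0, 0,0.5,0,-0.1658,-0.006,0.207,0, 0,0.5,0,-0.1658,-0.006,0.207,0, 0,0.5,0,-0.1658,-0.006,0.207,0]'
python3 - <<'E'
from h import *
to(st(-125,150),242,-101.3)
for n in ('top','scene'): cv2.imwrite(f'pics/{n}8.png',get_image(n)[:,:,::-1])
s=cv2.imread('pics/scene8.png')[200:350,300:480]; cv2.imwrite('pics/s8c.png',cv2.resize(s,None,fx=4,fy=4))
s=cv2.imread('pics/top8.png')[160:240,220:320]; cv2.imwrite('pics/t8c.png',cv2.resize(s,None,fx=6,fy=6))
E
```

```text
clock: 12.15
eef_pos: [513.1, 380.5, 345.0]
orientation: [-1.566, -0.003, -1.768]
force: [-0.1, -0.1, 1.3]
finger_gap: 0.5
at [513.1 380.5 345. ] [ -89.7   -0.2 -101.3] -> [512.8 380.6 242. ] row [-0.0016, 0.0001, 0.001, -0.0004, 0.1374, -0.001] rows 3.0
```

View pics/s8c.png

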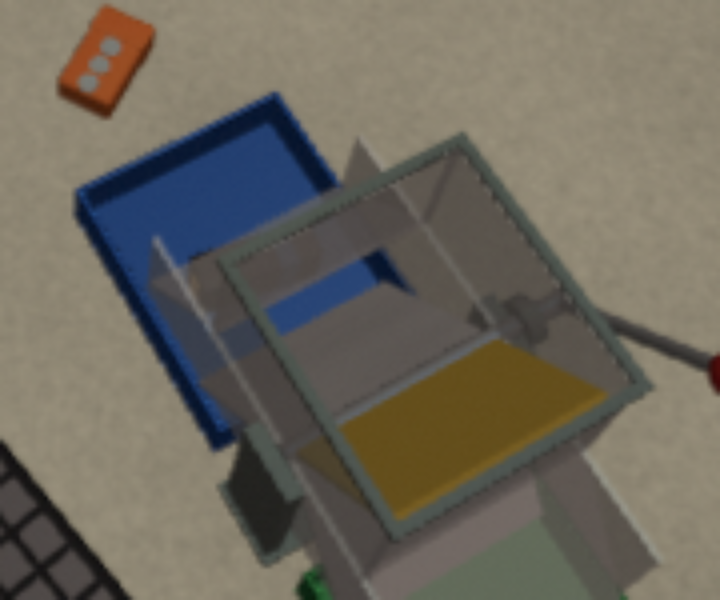

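View pics/t8c.png

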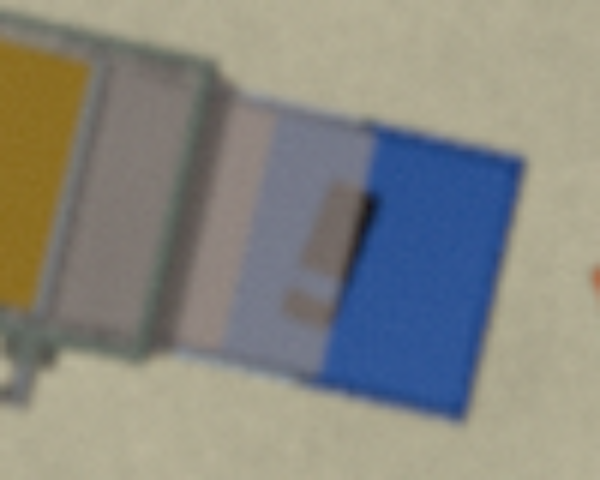

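Run:
```python
from h import *
def S(p): d=p[:2]-S0; return np.round([d@[np.cos(SY),np.sin(SY)], d@[-np.sin(SY),np.cos(SY)]],1)
for p in [(335,183),(377,195),(330,328),(285,310),(332,255)]:
    uv=np.array(p)/6+[220,160]
    print(p,S(ray('top',uv,35)),S(ray('top',uv,50)))
print(S(ray('top',np.array((522,158))/6+[220,160],45)))
```

```text
(335, 183) [  39.4 -139.2] [  38.9 -141.1]
(377, 195) [  38.  -166.5] [  37.5 -168. ]
(330, 328) [ -49.2 -156.9] [ -48.9 -158.5]
(285, 310) [ -44.6 -127. ] [ -44.3 -129. ]
(332, 255) [  -4.7 -147.7] [  -4.8 -149.4]
[  80.2 -249.8]
```

The pack's centre is at station (-5,-148), nearly the middle of the blue tray, and it hasn't moved between two looks. It appears about 30 mm wide, so it may be standing on its side; I'll check from the wrist camera later. Now the lever to -y.

```bash
python3 -m creep '[0,0,0,0,0.06,0,0, 0,0,0,0,0.12,0,0, 0,0,0,0,0.137,0,0, 0,0,0,0,0.137,0,0, 0,0,0,0,0.137,0,0]'
python3 - <<'E'
from h import *
to(st(-125,100),242,-101.3)
to(st(-125,-82),242,-101.3)
E
```

```text
clock: 12.75
eef_pos: [515.2, 381.1, 245.5]
orientation: [-1.563, 0.001, -1.768]
force: [0.1, -0.9, 0.6]
finger_gap: 0.4
at [515.2 381.1 245.5] [-8.950e+01  1.000e-01 -1.013e+02] -> [503.  331.6 242. ] row [-0.0025, 0.0001, -0.0004, 0.0679, 0.0045, -0.003] rows 2.0
at [515.2 381.1 245.5] [-8.950e+01  1.000e-01 -1.013e+02] -> [467.4 153.1 242. ] row [-0.0025, 0.0001, -0.0004, 0.3106, 0.0043, -0.0031] rows 5.0
```

```bash
python3 -m creep '[0,0,0,0.03,0.003,-0.003,0, 0,0,0,0.055,0.003,-0.003,0, 0,0,0,0.08,0.003,-0.003,0, 0,0,0,0.105,0.003,-0.003,0, 0,0,0,0.135,0.003,-0.003,0, 0,0,0,0.165,0.003,-0.003,0, 0,0,0,0.195,0.003,-0.003,0, 0,0,0,0.225,0.003,-0.003,0, 0,0,0,0.255,0.003,-0.003,0, 0,0,0,0.28,0.003,-0.003,0, 0,0,0,0.3,0.003,-0.003,0, 0,0,0,0.31,0.003,-0.003,0]'
python3 -m creep '[0,0,0,0,0,0,0, 0,0,0,0,0,0,0]'
python3 - <<'E'
from h import *
to(st(-125,100),245,-101.3)
E
```

```text
clock: 13.95
eef_pos: [467.7, 157.4, 243.2]
orientation: [-1.562, 0.011, -1.768]
force: [3.3, 19.5, 1.3]
finger_gap: 0.2
clock: 14.15
eef_pos: [467.7, 157.6, 243.5]
orientation: [-1.561, 0.008, -1.765]
force: [1.2, 10.3, 4.7]
finger_gap: 0.5
at [467.7 157.6 243.5] [ -89.5    0.5 -101.1] -> [503.  331.6 245. ] row [-0.003, 0.0009, -0.0025, -0.2367, -0.0002, 0.0013] rows 4.0
```

```bash
python3 -m creep '[0,0,0,-0.05,0,0,0, 0,0,0,-0.08,-0.03,0,0, 0,0,0,-0.08,-0.09,0,0, 0,0,0,-0.08,-0.14,0,0, 0,0,0,-0.08,-0.14,0,0, 0,0,0,-0.08,-0.14,0,0]'
python3 - <<'E'
from h import *
to([461,-245.2],250,-21.3)
for n in ('top','scene'): cv2.imwrite(f'pics/{n}9.png',get_image(n)[:,:,::-1])
out=[]
for n in ('top','scene'):
    im=cv2.imread(f'pics/{n}9.png').astype(int); m=(im[...,2]>100)&(im[...,1]<50)&(im[...,0]<60)
    N,l,stt,c=cv2.connectedComponentsWithStats(m.astype(np.uint8))
    i=1+np.argmax(stt[1:,4]); out.append(c[i]); print(n,c[i],stt[i])
b=min((np.linalg.norm(ray('top',out[0],z)-ray('scene',out[1],z)),z) for z in np.arange(230,310))
P=ray('top',out[0],b[1]);d=P[:2]-S0; print(b,P, d@[np.cos(SY),np.sin(SY)], d@[-np.sin(SY),np.cos(SY)])
s=cv2.imread('pics/scene9.png')[200:400,300:560]; cv2.imwrite('pics/s9c.png',cv2.resize(s,None,fx=3,fy=3))
E
```

```text
clock: 14.75
eef_pos: [477.7, 211.2, 346.9]
orientation: [-1.564, -0.001, -1.768]
force: [0.3, 0.7, -0.2]
finger_gap: 0.6
at [477.7 211.2 346.9] [-8.960e+01 -1.000e-01 -1.013e+02] -> [ 461.  -245.2  250. ] row [-0.0016, -0.4446, 0.0017, 0.6009, 0.1304, 0.0968] rows 10.0
top [244.7        234.13333333] [242 232   7   6  30]
scene [194.5 166.5] [194 166   2   2   4]
(np.float64(555.5373331531665), np.int64(309)) [465.05270761 124.64808796 309.        ] -121.68654907534443 -110.33479991077041
```

View pics/s9c.png

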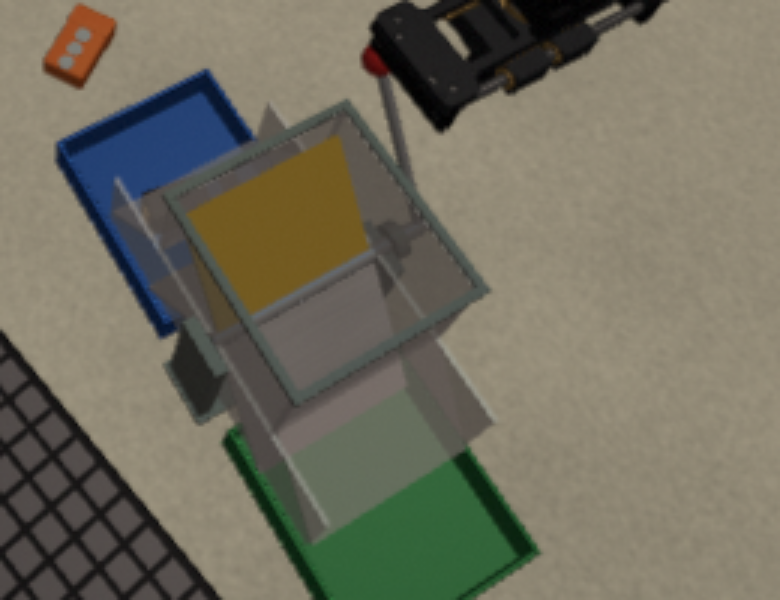

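The flap now leans to the blue side. I will verify the knob once the gripper is out of view. Going to the case.

```bash
python3 -m creep '[0,-0.4446,0,0.6009,0,0.0968,0.8, 0,-0.4446,0,0.6009,0,0.0968,0.8, 0,-0.4446,0,0.6009,0,0.0968,0.8, 0,-0.4446,0,0.6009,0,0.0968,0.8, 0,-0.4446,0,0.6009,0.13,0.0968,0.8, 0,-0.4446,0,0.6009,0.13,0.0968,0.8, 0,-0.4446,0,0.6009,0.13,0.0968,0.8, 0,-0.4446,0,0.6009,0.13,0.0968,0.8, 0,-0.4446,0,0.6009,0.13,0.0968,0.8, 0,-0.4446,0,0.6009,0.13,0.0968,0.8, 0,-0.4446,0,0.6009,0.13,0.0968,0.8, 0,-0.4446,0,0.6009,0.13,0.0968,0.8]'
python3 - <<'E'
from h import *
to([461,-245.2],60,-21.3)
out=[]
for n in ('top','scene'):
    cv2.imwrite(f'pics/{n}10.png',get_image(n)[:,:,::-1])
    im=cv2.imread(f'pics/{n}10.png').astype(int); m=(im[...,2]>100)&(im[...,1]<50)&(im[...,0]<60)
    N,l,stt,c=cv2.connectedComponentsWithStats(m.astype(np.uint8))
    i=1+np.argmax(stt[1:,4]); out.append(c[i]); print(n,c[i],stt[i])
b=min((np.linalg.norm(ray('top',out[0],z)-ray('scene',out[1],z)),z) for z in np.arange(230,310))
P=ray('top',out[0],b[1]);d=P[:2]-S0; print(b,P, d@[np.cos(SY),np.sin(SY)], d@[-np.sin(SY),np.cos(SY)])
print(camera_info('wrist'))
cv2.imwrite('pics/w10.png',get_image('wrist')[:,:,::-1])
E
```

```text
clock: 16.05
eef_pos: [457.0, -249.3, 247.3]
orientation: [-1.575, -0.001, -0.379]
force: [-0.7, 0.6, 0.2]
finger_gap: 69.4
at [ 457.  -249.3  247.3] [-90.2  -0.1 -21.7] -> [ 461.  -245.2   60. ] row [0.0013, -0.0022, 0.0003, 0.0027, 0.2496, 0.008] rows 4.0
top [244.61290323 234.32258065] [242 232   7   6  31]
scene [427.23255814 217.11627907] [424 214   8   7  43]
(np.float64(1.3572769708343284), np.int64(267)) [462.32828723 132.66443413 267.        ] -125.9289277592257 -103.00769301355217
{'fx': 309.70691628693146, 'fy': 309.70691628693146, 'cx': 318.03111742609076, 'cy': 202.31156471106314, 'R': array([[ 0.36576387,  0.93070687, -0.001231  ],
       [ 0.90263628, -0.35440923,  0.2442168 ],
       [ 0.22685798, -0.09043683, -0.96971988]]), 't': array([  60.90949528, -537.75055674,  286.0430989 ])}
```

View pics/w10.png

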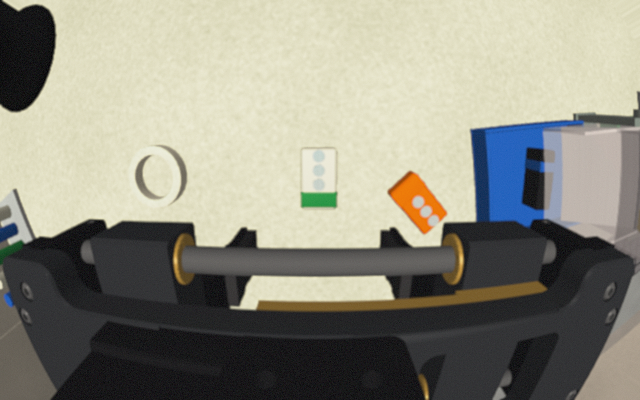

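View pics/top10.png

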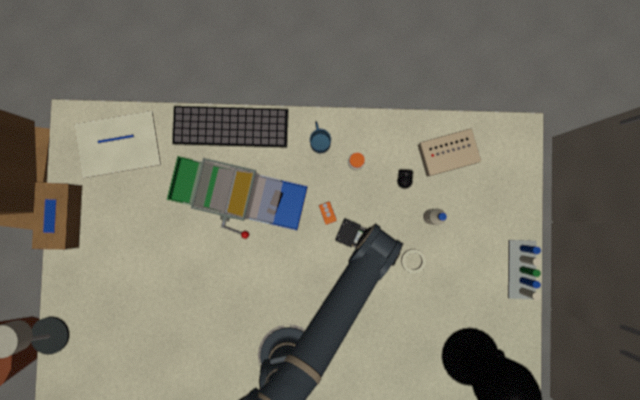

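Run:
```python
from h import *
c=camera_info('wrist')
quad('case',[(302,148),(336,148),(336.5,207),(301,207)],26,c)
a=cv2.imread('pics/w10.png')
cv2.imwrite('pics/w10c.png',cv2.resize(np.hstack([a[130:220,280:360],a[110:240,460:640][20:110]]),None,fx=3,fy=3,interpolation=cv2.INTER_CUBIC))
```

```text
case [[418.0, -249.0], [433.0, -210.0], [504.0, -236.0], [487.0, -278.0]] c [ 460.2 -243.2] len [42. 75. 46. 75.] ang [  68.7  -20.2 -111.3  157.2]
```

View pics/w10c.png

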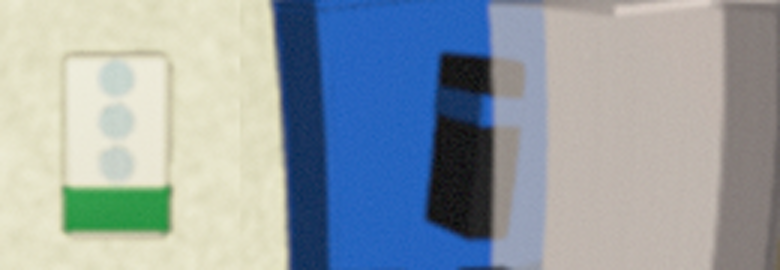

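The case has a white body, green band and three discs, so it is the right one. The pack rests in the blue tray and the knob is at -103 mm, the stop. Descending.

```bash
python3 -m creep '[0,-0.003,0,0.003,0.25,0.008,0.8, 0,-0.003,0,0.003,0.25,0.008,0.8, 0,-0.003,0,0.003,0.25,0.008,0.8, 0,-0.003,0,0.003,0.25,0.008,0.8, 0,-0.003,0,0.003,0.25,0.008,0.8, 0,-0.003,0,0.003,0.25,0.008,0.8]';  python3 - <<'E'
from h import *
to([460.5,-244.5],3.5,-21.2)
E
```

```text
clock: 16.8
eef_pos: [467.0, -239.2, 63.1]
orientation: [-1.571, -0.006, -0.36]
force: [0.1, -0.2, 0.2]
finger_gap: 69.7
at [ 467.  -239.2   63.1] [-90.   -0.3 -20.6] -> [ 460.5 -244.5    3.5] row [-0.0001, 0.0031, 0.0019, -0.006, 0.0794, -0.0097] rows 2.0
```

```bash
python3 -m creep '[0,0.003,0,-0.006,0.03,-0.0097,0.8, 0,0.003,0,-0.006,0.03,-0.0097,0.8, 0,0.003,0,-0.006,0.03,-0.0097,0.8]';  python3 - <<'E'
from h import *
to([460.5,-244.5],3.5,-21.2)
E
```

```text
clock: 17.1
eef_pos: [461.0, -245.6, 42.0]
orientation: [-1.57, -0.009, -0.371]
force: [-0.3, 0.3, -0.4]
finger_gap: 69.4
at [ 461.  -245.6   42. ] [-90.   -0.5 -21.3] -> [ 460.5 -244.5    3.5] row [-0.0002, -0.0004, 0.003, -0.0016, 0.0513, 0.0011] rows 1.0
```

```bash
python3 -m creep '[0,0,0.002,0,0.025,0.001,0.8, 0,0,0.002,0,0.05,0.001,0.8, 0,0,0.002,0,0.05,0.001,0.8, 0,0,0.002,0,0.05,0.001,0, 0,0,0.002,0,0.05,0.001,0, 0,0,0.002,0,0.05,0.001,0, 0,0,0.002,0,0.05,0.001,0, 0,0,0.002,0,0.05,0.001,0]';  python3 -m creep '[0,0,0,0,-0.05,0,0, 0,0,0,0,-0.12,0,0, 0,0,0,0,-0.19,0,0, 0,0,0,0,-0.26,0,0, 0,0,0,0,-0.33,0,0, 0,0,0,0,-0.4,0,0, 0,0,0,0,-0.45,0,0, 0,0,0,0,-0.45,0,0, 0,0,0,0,-0.45,0,0]'
python3 - <<'E'
from h import *
to(st(0,5),345,-11.3)
cv2.imwrite(f'pics/w11.png',get_image('wrist')[:,:,::-1])
E
```

```text
clock: 17.9
eef_pos: [460.7, -244.9, 3.2]
orientation: [-1.57, -0.001, -0.371]
force: [0.2, 0.2, 6.0]
finger_gap: 45.5
clock: 18.8
eef_pos: [460.1, -244.7, 340.4]
orientation: [-1.57, -0.001, -0.371]
force: [0.7, -0.3, -1.0]
finger_gap: 45.8
at [ 460.1 -244.7  340.4] [-89.9  -0.1 -21.3] -> [607.  213.9 345. ] row [-0.0003, -0.0554, 0.0005, -0.0393, -0.0054, 0.6409] rows 10.0
```

View pics/w11.png

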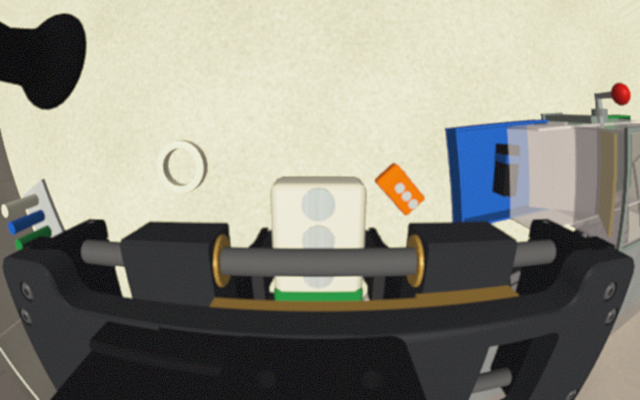

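The case is held (pixels 272–365, 178–300, gap 45.8 mm). Carrying it to the hopper.

```bash
python3 -m creep '[0,-0.0554,0,-0.0393,-0.005,0.6409,0, 0,-0.0554,0,-0.0393,-0.005,0.6409,0, 0,-0.0554,0,-0.0393,-0.005,0.6409,0, 0,-0.0554,0,-0.0393,-0.005,0.6409,0, 0,-0.0554,0,-0.0393,-0.005,0.6409,0, 0,-0.0554,0,-0.0393,-0.005,0.6409,0, 0,-0.0554,0,-0.0393,-0.005,0.6409,0, 0,-0.0554,0,-0.0393,-0.005,0.6409,0, 0,-0.0554,0,-0.0393,-0.005,0.6409,0, 0,-0.0554,0,-0.0393,-0.005,0.6409,0, 0,-0.0554,0,-0.0393,-0.005,0.6409,0, 0,-0.0554,0,-0.0393,-0.005,0.6409,0]'
python3 -m creep '[0,0,0,0,0,0,0, 0,0,0,0,0,0,0]'
python3 - <<'E'
from h import *
to(st(0,5),248,-11.3)
for n in ('top','scene'): cv2.imwrite(f'pics/{n}12.png',get_image(n)[:,:,::-1])
s=cv2.imread('pics/scene12.png')[150:400,270:560]; cv2.imwrite('pics/s12c.png',cv2.resize(s,None,fx=2.4,fy=2.4))
E
```

```text
clock: 20.05
eef_pos: [606.2, 213.9, 340.6]
orientation: [-1.575, 0.004, -0.196]
force: [0.0, -1.1, -1.9]
finger_gap: 45.7
clock: 20.25
eef_pos: [607.0, 211.7, 343.5]
orientation: [-1.571, 0.001, -0.2]
force: [1.2, -0.1, -0.9]
finger_gap: 45.7
at [607.  211.7 343.5] [-90.    0.  -11.5] -> [607.  213.9 248. ] row [0.0002, -0.001, -0.0002, -0.0005, 0.1273, 0.0029] rows 2.0
```

View pics/s12c.png

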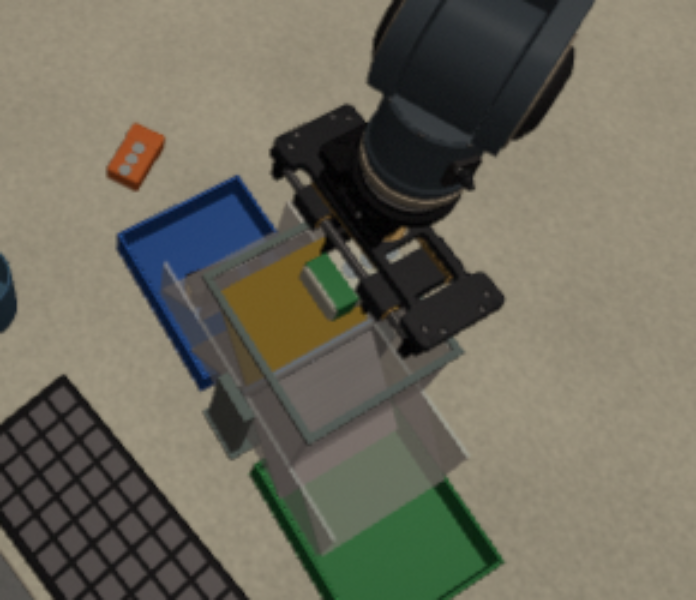

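The case is over the hopper and the flap is fully over to the blue side. Lower, settle, release.

```bash
python3 -m creep '[0,0,0,0,0.045,0.003,0, 0,0,0,0,0.085,0.003,0, 0,0,0,0,0.125,0.003,0, 0,0,0,0,0.125,0.003,0, 0,0,0,0,0.125,0.003,0, 0,0,0,0,0.125,0.003,0]' && python3 -m creep '[0,0,0,0,0,0,0.8, 0,0,0,0,0,0,0.8, 0,0,0,0,0,0,0.8, 0,0,0,0,0,0,0.8, 0,0,0,0,0,0,0.8, 0,0,0,0,-0.06,0,0.8, 0,0,0,0,-0.13,0,0.8, 0,0,0,0,-0.13,0,0.8, 0,0,0,0,-0.13,0,0.8]'
python3 - <<'E'
from h import *
to([500,0],400,-90)
for n in ('top','scene'): cv2.imwrite(f'pics/{n}13.png',get_image(n)[:,:,::-1])
s=cv2.imread('pics/scene13.png')[150:400,270:560]; cv2.imwrite('pics/s13c.png',cv2.resize(s,None,fx=2.4,fy=2.4))
E
```

```text
clock: 20.95
eef_pos: [608.8, 216.1, 252.3]
orientation: [-1.569, -0.003, -0.198]
force: [1.1, 0.5, -1.0]
finger_gap: 46.0
clock: 21.85
eef_pos: [608.2, 216.1, 349.2]
orientation: [-1.569, -0.003, -0.197]
force: [0.0, 0.4, -0.3]
finger_gap: 69.7
at [608.2 216.1 349.2] [-89.9  -0.2 -11.3] -> [500   0 400] row [-0.0012, 0.4372, 0.0002, -0.0848, -0.0687, -0.3107] rows 10.0
```

View pics/s13c.png

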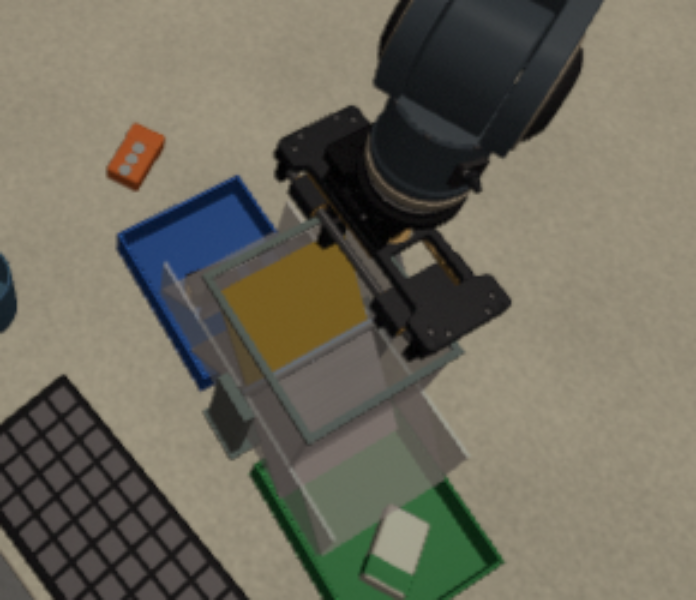

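The case lies in the green tray at crop (395,550). I move the arm aside for a last check.

```bash
python3 -m creep '[0,0.4,0,-0.085,-0.069,-0.31,0.8, 0,0.4,0,-0.085,-0.069,-0.31,0.8, 0,0.4,0,-0.085,-0.069,-0.31,0.8, 0,0.4,0,-0.085,-0.069,-0.31,0.8, 0,0.4,0,-0.085,-0.069,-0.31,0.8, 0,0.4,0,-0.085,-0.069,-0.31,0.8, 0,0.4,0,-0.085,-0.069,-0.31,0.8, 0,0.4,0,-0.085,-0.069,-0.31,0.8, 0,0.4,0,-0.085,-0.069,-0.31,0.8, 0,0.4,0,-0.085,-0.069,-0.31,0.8, 0,0.4,0,-0.085,-0.069,-0.31,0.8, 0,0.4,0,-0.085,-0.069,-0.31,0.8]'
python3 - <<'E'
from h import *
for n in ('top','scene'): cv2.imwrite(f'pics/{n}14.png',get_image(n)[:,:,::-1])
a=cv2.imread('pics/top14.png'); b=cv2.imread('pics/top0.png')
cv2.imwrite('pics/t14c.png',cv2.resize(np.vstack([a[100:280,150:470],b[100:280,150:470]])[:,:],None,fx=1.65,fy=1.65,interpolation=cv2.INTER_CUBIC))
cv2.imwrite('pics/t14d.png',cv2.resize(a[150:240,160:310],None,fx=5,fy=5,interpolation=cv2.INTER_CUBIC))
E
```

```text
clock: 23.15
eef_pos: [499.2, 0.7, 398.6]
orientation: [-1.572, -0.0, -1.453]
force: [0.4, -0.3, 0.4]
finger_gap: 69.8
```

View pics/t14c.png

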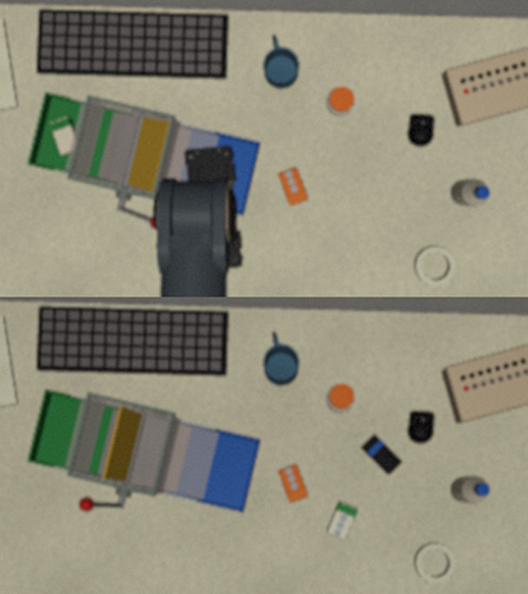

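View pics/t14d.png

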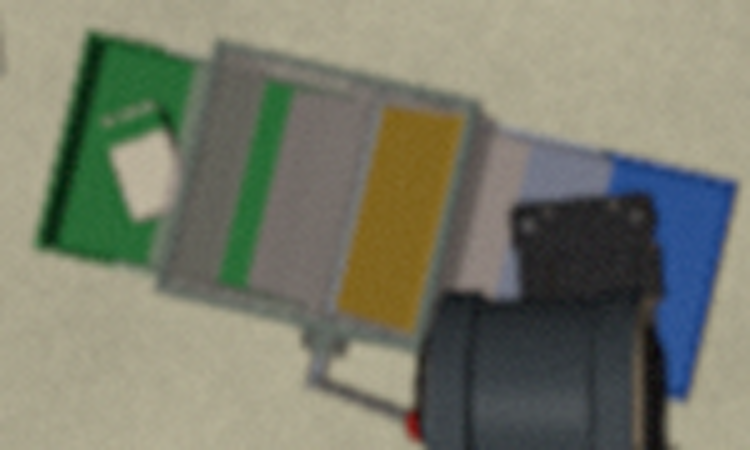

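View pics/scene14.png

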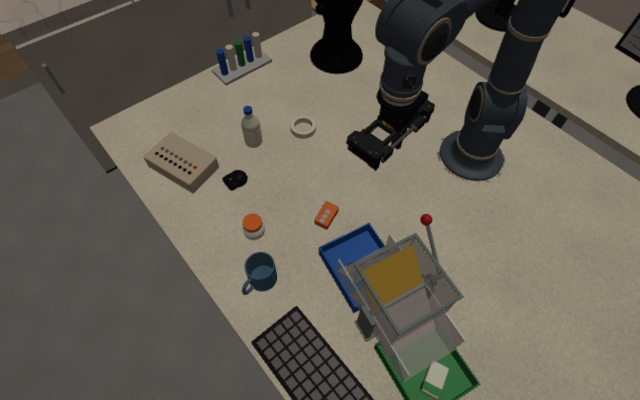

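The case is in the green tray (top px ≈188,183), about 45 mm outward of its centre and inside the limits. The bystanders are where they were, and the arm is clear of everything. Wrist picture w11, taken after the second lever move, showed the pack still in the blue tray.

```bash
python3 -c "
from h import *
def S(p): d=p[:2]-S0; return np.round([d@[np.cos(SY),np.sin(SY)], d@[-np.sin(SY),np.cos(SY)]],1)
print(S(ray('top',np.array((140,160))/5+[160,150],30)))
s=get_state(); print(s['force'],np.abs(s['joint_vel']).max(),s['clock'])
print(close_job())"
```

```text
[ -3.4 190.6]
[0.58968886 0.56822502 0.38024015] 0.003579482884893421 23.25
the job is handed in; nothing more can be done
None
```

The battery pack is in the blue tray and the sensor case is in the green tray. I handed the job in at about 23 s; no verdict was reported.

- **Pack:** I swung the lever to the left stop (knob measured at station y ≈ +102 mm, stop at 103) and dropped the pack through the hopper. It came to rest near the middle of the blue tray. It measured about 30 mm wide instead of 42 mm from above, so it is probably standing on its side. My last view of it was before the case drop; the arm hid it in the final top picture, so I did not see it again after that.
- **Case:** I then swung the lever to the right stop (knob at ≈ -103 mm) and dropped the white case. It lies in the green tray at about (-3, +41) mm from the tray centre, inside the limits. I saw it in the tray in two sets of pictures 1.3 s apart but did not measure its motion.
- **Rest of the scene:** By eye, the bottle, jar, mug, tape roll and mouse match the starting picture. The arm stood still and clear of everything at the end, with about 1 N of residual force reading.

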